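# Roll the sample cell onto the camera line and take its picture

## Task

On the white plate of the camera stand, push with a fingertip to roll the loose sample cell sideways until it lies along the black line with the line under its middle, next to the reference cell that is already there; roll it over the plate, do not slide or lift it. Then press the capture button on the stand's grey console all the way down and let it come up again. Leave the reference cell and all the other glassware where they are.

Things in the scene. Friction and masses are not known exactly. Their poses are not given: they have to be found in the camera images.
- stand: Camera stand, fixed on the bench, turned up to 0.25 rad. Origin on the bench under the middle of its white plate; x points to the rear (away from the robot), y left along the black line, z up. Plate 300 x 300 mm, flat top 16 mm above the bench. Right of the plate is a grey console, x -115 to +265, y -245 to -155 mm, 30 mm high.
- camera (a point): Centre of the stand's camera head (about 60 mm in size), 180 mm above the bench at x +170, y -160 mm in the stand's frame, looking down at the line; it hangs on an aluminium column, 25 mm thick and 221 mm high, at x +215, y -200 mm. Keep clear.
- line_mid (a point): Middle of the black line painted on the plate, at the plate's top (x 0, y 0 in the stand's frame); axes as the stand's. The line is 3 mm wide and 270 mm long, along y from -135 to +135 mm.
- cell: Loose sample cell: clear glass cylinder, flush black screw cap at one end, 28 mm in diameter throughout, 95 mm long, 40 to 85 g. Lies 65-95 mm before or beyond the line, parallel to it within 0.1 rad, about y +65 mm in the stand's frame. Origin at its centre, 14 mm above the plate; own y along its axis to the cap, z up at the start. Rolls with some resistance: pushed at 20 mm/s it stops within 2 mm, at 50 mm/s it may run 15 mm ahead.
- reference: The reference cell: the same shape and size as the sample cell, loose, already lying along the black line in the right half of the plate (centre about y -68 mm in the stand's frame). Origin at its centre. To be left alone.
- capture (a joint): Travel of the capture button: 0 up, 0.006 m fully pressed; springs back. Fully down takes about 5 N. It counts as pressed beyond 0.0045 m.
- capture_top (a point): Centre of the top face of the capture button (grey round cap, 28 mm in diameter, in a black round housing of 44 mm, facing up), 52 mm above the bench when up; the housing's rim is 10 mm lower. On the front part of the grey console, at x -60, y -200 mm in the stand's frame.
- stopper: Ground-glass bottle stopper standing on its flat round head, 42 mm in diameter, 45 mm high, on the plate's left half, across the line from the sample cell. Origin at the centre of its underside. Bystander.
- beaker: Small glass beaker, 62 mm across the rim, 75 mm high, on the bench to the left of the stand. Origin at the centre of its underside. Bystander.
- beaker_big: Larger glass beaker, 78 mm across the rim, 95 mm high, farther left. Origin at the centre of its underside. Bystander.
- bottle: Stoppered glass reagent bottle capped with foil, 84 mm in diameter, 165 mm high, at the left rear. Origin at the centre of its underside. Bystander.
- bottle_small: Stoppered glass reagent bottle, 68 mm in diameter, 140 mm high, to the right of the stand. Origin at the centre of its underside. Bystander.
There are look-alikes about, which are no part of the job. Leave any orange or yellow look-alike of the cell alone.

How it is judged:
By the outcome, as a careful person would: the job done as asked, in the order asked, and still so for the second after the job is handed in, with the robot touching nothing.
It also fails if it takes over 56 s, if anything falls off the work surface, if the arm or the gripper's body presses on something with over 40 N, if the wrist force passes 120 N, or if a joint passes its speed limit or range.

## Robot

A 6-joint arm with a two-finger parallel gripper is mounted at the origin on the work surface. World frame = base frame: x ahead of the robot, y to its left, z up, the work surface at z = 0. Lengths are in m, angles in rad, forces in N, time in s.
With the tool pointing down it reaches from about 0.25 to 0.775 m from the base axis. Payload 4 kg.
Tool frame: the origin (TCP) lies on the centre line of the jaws, within the pads' length; the fingertips stand 22 mm ahead of it and the grasp point (between the pads) lies 3 mm ahead of it; z points along the fingers, x is the direction in which the jaws open and shut, and the axes are right-handed (so a half turn about z gives the same grasp; the last joint's range is limited). The gripper opens to 85 mm and grips with 20 to 120 N. Pads are 22 mm wide; open, the fingers measure 114 mm over their backs; the gripper's body (76 mm by 85 mm) begins 54 mm behind the grasp point. The pads swing forward as they close: fully open they stand 13 mm farther back than shut.
Start: joints at [-1.402, 0.087, 1.371, -0, 1.684, -0.103], TCP at [0.148, -0.53, 0.253] pointing down, gripper open.
Joint ranges: [-3.1, 3.1], [-0.76, 2.03], [0.27, 2.55], [-1.08, 4.22], [0.17, 2.65], [-2.57, 2.57]. Speed limits (rad/s): [2.79, 2.79, 3.14, 3.14, 3.14, 3.14].

## Interface

Orientations are given as a rotation vector (axis times angle).
In Python, from bench import manip gives the robot as it stands.
- The arm moves only by the tool send_rows, never from a script. Its argument "steps" is a list of rows, each a list of 7 numbers: the turn, a rotation vector about the world's x, y, z in degrees, then the shift along the world's x, y, z in m, then the opening, from 0 (shut) to 1 (fully open). A call has exactly 10 rows; each row is the pose to reach, as a shift and turn from the pose measured when the call began; what a row does not reach only later rows make up. A row lasts 1/12 s, in which the tool goes at most 41.7 mm and 7.16 degrees, less where a joint would pass 70% of its speed; a pose out of reach is approached as far as the arm can. A call with a gripper value outside its range is refused whole. The fingers move at their own pace and stop on an object; the grip force is fixed at half the most. Time passes only in rows, so rows that repeat a pose let the fingers close, or fill a call up. It gives the time, the measured TCP pose, the force and the opening at its end, in the units of the state.
- manip.observe(): the state, without advancing time (a new reading comes with each control period).
- manip.capture(name): name is "side" or "top" or "wrist"; returns the picture (400x640x3 uint8, red, green, blue); there is no depth.
- manip.calibration(name): a dict with "fx", "fy", "cx", "cy" (pixels), "R" (3x3) and "t" (3): a world point X has camera coordinates R X + t; the wrist camera has in their place "mount" (4x4, takes a point from camera to tool coordinates, whose origin is the TCP and whose axes are the tool frame's). Camera axes: x right, y down, z forward; pixel columns grow to the right and rows downward; lengths in m; the calibration is good to about 2 mm. The wrist camera is an equidistant fisheye: a pixel r from the principal point sees the ray r / f radians off the axis. A picture is of the moment at which its call begins: read the wrist's pose just before it. calibration takes no time and is no camera call.
- manip.sign_off(): hands the job in, once; it reports no verdict.
Trained networks look in the newest picture that a camera, given by its name, has taken for a name from the list of things; names that differ only in an ending like _2 or _b are one class to them, and where a whole thing is asked for, a point or a joint stands for the part that bears it (a point fixed in the world has none). Each returns a list of dicts, best first, with "score" (0 to 1); they miss things now and then, are a little off and sometimes report something else, mostly with a low value. They report only what shows in the picture. A call takes as long as a camera call. They do not tell look-alikes from the thing itself.
- manip.recognise(query, camera): "point" ([row, column] as shares, 0 to 1, of the picture: columns of its width, rows of its height, amid what is visible of it).
- manip.trace(query, camera): "pixels" (400x640 bool, what is visible of it) and "point" ([row, column] as shares, 0 to 1, of the picture: columns of its width, rows of its height, amid what is visible of it).
The state is a dict: "clock": time; "joints": joint angles; "joint_vel": joint speeds; "joint_torque": joint torques, N m; "position": TCP position; "orientation": TCP orientation; "ft_force": force on the tool from outside, world axes, zero at the start; "torque": the same for the moment, N m; "opening": finger opening in m.
Only numpy, scipy, OpenCV 4.12 (cv2) and the standard library are available. Lean on these libraries where they do the work, as an engineer would, in place of code of your own. Each camera call takes 0.05 s, during which the arm holds its last target.

## Working session

There is one attempt and no reset: what is moved stays moved. The work goes in short steps, Python scripts to look and compute and a tool call to move; the robot and the scene stay as the last step left them, time stands still between calls to the robot, and variables do not carry over. Pictures are saved under pics/ and viewed, and the job is handed in when it is done.

Besides the shell and the picture viewer there is one more tool, called as name(argument=value, ...) on one line, values as JSON. send_rows: Moves the arm, as the interface text tells. Its arguments: {"type":"object","properties":{"steps":{"type":"array","items":{"type":"array","items":{"type":"number"}}}},"required":["steps"]}

```bash
mkdir -p pics; ls
cat > h.py <<'E'
import numpy as np, cv2
from bench import manip
from scipy.spatial.transform import Rotation as Ro
def snap(n,f):
    im=manip.capture(n); cv2.imwrite(f'pics/{f}.png',im[:,:,::-1]); return im
def ray(cam,u,v):
    c=manip.calibration(cam)
    if cam!='wrist':
        R=np.array(c['R']);t=np.array(c['t'])
        d=R.T@np.array([(u-c['cx'])/c['fx'],(v-c['cy'])/c['fy'],1]);return -R.T@t,d
    s=manip.observe();M=np.array(c['mount']);a=np.array([(u-c['cx'])/c['fx'],(v-c['cy'])/c['fy']]);r=np.linalg.norm(a)
    d=np.r_[a/max(r,1e-9)*np.sin(r),np.cos(r)]
    R=Ro.from_rotvec(s['orientation']).as_matrix()
    return np.array(s['position'])+R@M[:3,3],R@M[:3,:3]@d
def onz(cam,u,v,z):
    o,d=ray(cam,u,v);return o+d*(z-o[2])/d[2]
def proj(cam,X):
    X=np.array(X,float);c=manip.calibration(cam)
    if cam!='wrist':
        p=np.array(c['R'])@X+np.array(c['t']);return c['cx']+c['fx']*p[0]/p[2],c['cy']+c['fy']*p[1]/p[2]
    s=manip.observe();M=np.array(c['mount']);R=Ro.from_rotvec(s['orientation']).as_matrix()
    p=M[:3,:3].T@(R.T@(X-np.array(s['position']))-M[:3,3])
    th=np.arctan2(np.hypot(p[0],p[1]),p[2]);k=th/np.hypot(p[0],p[1])
    return c['cx']+c['fx']*p[0]*k,c['cy']+c['fy']*p[1]*k
E
python3 - <<'E'
from h import *
for n in('side','top','wrist'): snap(n,n+'0')
s=manip.observe();print(s)
for n in('side','top'):
    o,_=ray(n,320,200);print(n,o)
E
```

```text
pics
{'clock': 0.15, 'joints': array([-1.40210094e+00,  8.78208620e-02,  1.37189948e+00,  3.26491938e-06,
        1.68360788e+00, -1.03100756e-01]), 'joint_vel': array([ 0.00105445, -0.0039263 , -0.00388337, -0.00085986,  0.00120874,
       -0.00149572]), 'joint_torque': array([ 1.35557115e-03, -3.52373743e+01, -3.13679409e+01, -4.81046311e-05,
        8.09264107e-03, -1.25858304e-05]), 'position': array([ 0.1475928 , -0.52947343,  0.25239238]), 'orientation': array([-2.50097434e+00,  1.89927892e+00,  1.98566919e-03]), 'ft_force': array([ 0.67774839, -0.05308773,  0.8380354 ]), 'torque': array([-0.04100581,  0.00738935, -0.01162602]), 'opening': 0.0851274058892403}
side [ 0.19969263 -1.22357811  0.86632788]
top [0.44588188 0.03364232 1.12006638]
```

View pics/top0.png

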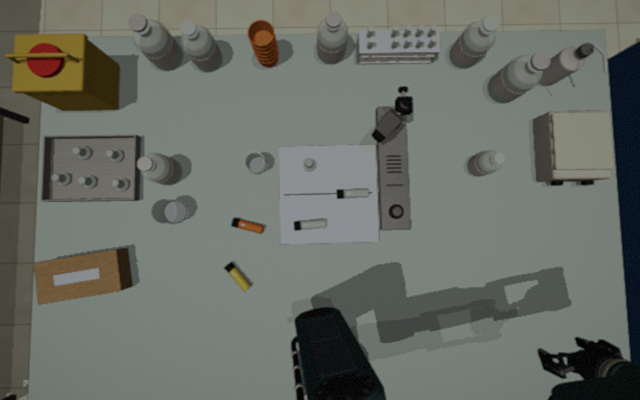

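View pics/side0.png

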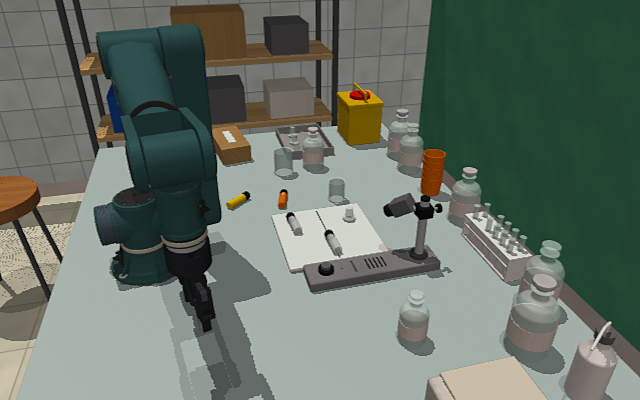

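View pics/wrist0.png

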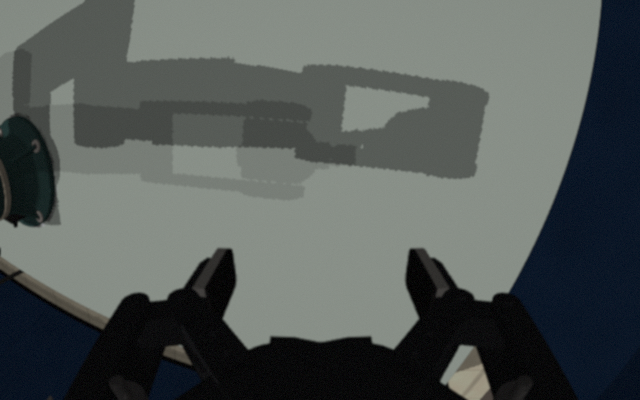

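In the top view, the clear cell on the plate before the line at (310,224) is the sample cell. The clear one on the line at (353,193) is the reference. Orange (248,226) and yellow (238,277) are look-alikes off the plate. The button is at (396,211) and the stopper at (309,164).

Run:
```python
from h import *
im=cv2.imread('pics/top0.png')
cv2.imwrite('pics/top0c.png',cv2.resize(im[135:255,265:425],None,fx=5,fy=5,interpolation=cv2.INTER_CUBIC))
manip.capture('top')
for q in('cell','capture_top','stopper','stand','line_mid'):
    for d in manip.trace(q,'top')[:4]:
        p=d['point'];u,v=p[1]*640,p[0]*400
        ys,xs=np.nonzero(d['pixels'])
        print(q,round(d['score'],2),round(u),round(v),xs.min(),xs.max(),ys.min(),ys.max(),onz('top',u,v,.03).round(4))
g=cv2.cvtColor(im,cv2.COLOR_BGR2GRAY)
print(g[190:198,300:304])
m=((g>150)).astype(np.uint8);m[:140]=0;m[250:]=0;m[:,:270]=0;m[:,385:]=0
m=cv2.morphologyEx(m,cv2.MORPH_CLOSE,np.ones((9,9)))
c=max(cv2.findContours(m,0,2)[0],key=cv2.contourArea)
r=cv2.minAreaRect(c);print(r);
for b in cv2.boxPoints(r):print(b,onz('top',*b,.016).round(4))
print(onz('top',396,211,.052))
```

```text
cell 0.82 237 276 225 249 263 289 [0.2915 0.2697 0.03  ]
cell 0.69 249 224 233 262 218 232 [0.4448 0.2344 0.03  ]
cell 0.67 310 225 294 325 218 230 [0.4399 0.052  0.03  ]
capture_top 0.72 311 224 294 325 219 230 [0.4414 0.0493 0.03  ]
capture_top 0.61 399 211 394 400 208 214 [ 0.4759 -0.2158  0.03  ]
capture_top 0.46 161 169 138 182 153 184 [0.6127 0.5032 0.03  ]
stopper 0.71 312 167 303 315 158 170 [0.6125 0.0445 0.03  ]
stand 0.83 348 183 279 412 86 244 [ 0.5631 -0.0645  0.03  ]
line_mid 0.67 256 162 245 266 151 173 [0.6315 0.2145 0.03  ]
line_mid 0.6 350 188 279 413 85 244 [ 0.5477 -0.069   0.03  ]
[[143 143 143 143]
 [143 143 144 145]
 [143 141 142 143]
 [126 120 116 115]
 [ 94  93  93  94]
 [131 132 131 132]
 [144 145 143 144]
 [142 144 144 142]]Traceback (most recent call last):
  File "<stdin>", line 14, in <module>
ValueError: max() iterable argument is empty
```

View pics/top0c.png

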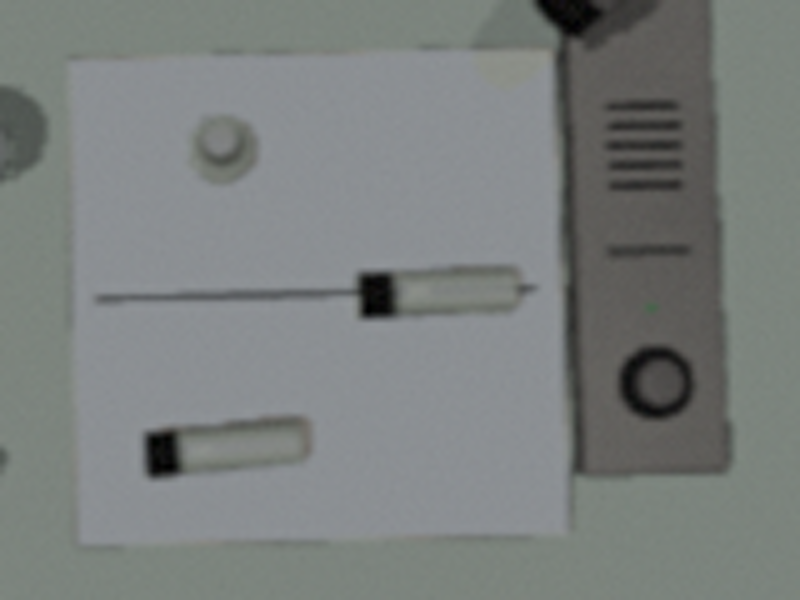

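```bash
cat > stand.py <<'E'
from h import *
def topmeas(im):
    g=cv2.cvtColor(im,cv2.COLOR_RGB2GRAY).astype(float)
    P=[]
    for u in range(287,330):
        w=np.clip(138-g[188:200,u],0,None)
        if w.sum()>20:P.append((u,188+(w*np.arange(12)).sum()/w.sum()))
    return np.array(P)
E
python3 - <<'E'
from stand import *
im=cv2.imread('pics/top0.png')[:,:,::-1].copy()
P=topmeas(im);k=np.polyfit(P[:,0],P[:,1],1);print(k,np.std(P[:,1]-np.polyval(k,P[:,0])),P[0],P[-1])
g=cv2.cvtColor(im,cv2.COLOR_RGB2GRAY)
m=((im[:,:,2].astype(int)-im[:,:,1])>0).astype(np.uint8)
m[:140]=0;m[250:]=0;m[:,:270]=0;m[:,378:]=0
m=cv2.morphologyEx(cv2.morphologyEx(m,cv2.MORPH_CLOSE,np.ones((7,7))),cv2.MORPH_OPEN,np.ones((9,9)))
c=max(cv2.findContours(m,0,2)[0],key=cv2.contourArea)
for e in cv2.approxPolyDP(cv2.convexHull(c),5,True)[:,0]:print(e,onz('top',*e.astype(float),.016).round(4))
for n,(x,y) in dict(lineL=(95,299),lineR=(537,288),pTL=(68,57),pTR=(562,47),pBL=(78,547),pBR=(572,535)).items():
    print(n,onz('top',265+x/5-.4,135+y/5-.4,.016).round(4))
print('btn',onz('top',265+661/5-.4,135+383/5-.4,.052).round(4))
for n,(x,y) in dict(cellcap=(145,454),cellend=(312,437),ref0=(358,296),ref1=(522,288)).items():
    print(n,onz('top',265+x/5-.4,135+y/5-.4,.03).round(4))
s=manip.observe();print(Ro.from_rotvec(s['orientation']).as_matrix().round(3));print(np.array(manip.calibration('wrist')['mount']).round(3))
E
```

```text
[-2.29781320e-02  2.00837242e+02] 0.06343361692823096 [287.         194.36111111] [329.         193.38028169]
[375 152] [ 0.6596 -0.1499  0.016 ]
[377 240] [ 0.3905 -0.1489  0.016 ]
[281 243] [0.3854 0.1411 0.016 ]
[280 147] [0.6792 0.1424 0.016 ]
[359 145] [ 0.6821 -0.1011  0.016 ]
lineL [0.5325 0.1323 0.016 ]
lineR [ 0.5356 -0.1375  0.016 ]
pTL [0.6824 0.148  0.016 ]
pTR [ 0.6845 -0.1567  0.016 ]
pBL [0.3825 0.1436 0.016 ]
pBR [ 0.3856 -0.1549  0.016 ]
btn [ 0.4756 -0.2034  0.052 ]
cellcap [0.438  0.1018 0.03  ]
cellend [0.4468 0.0017 0.03  ]
ref0 [ 0.5311 -0.0274  0.03  ]
ref1 [ 0.5346 -0.1263  0.03  ]
[[ 0.268 -0.963 -0.   ]
 [-0.963 -0.268  0.   ]
 [-0.     0.    -1.   ]]
[[ 1.    -0.001 -0.     0.001]
 [ 0.001  0.952  0.306 -0.079]
 [-0.    -0.306  0.952 -0.121]
 [ 0.     0.     0.     1.   ]]
```

```bash
cat >> h.py <<'E'
def Rt(yaw,t):  # yaw of stand-like frame (rad), tilt t deg tips forward
    Rd=np.array([[0,-1,0],[-1,0,0],[0,0,-1.]])
    return Ro.from_euler('z',yaw).as_matrix()@Ro.from_euler('y',-np.radians(t)).as_matrix()@Rd
def delta(pos,yaw,t):
    s=manip.observe();R0=Ro.from_rotvec(s['orientation']).as_matrix()
    rv=np.degrees(Ro.from_matrix(Rt(yaw,t)@R0.T).as_rotvec())
    return rv.round(2),(np.array(pos)-s['position']).round(4)
E
python3 -c "
from h import *
print(delta([.398,.048,.15],.088,15))"
```

```text
(array([  2.68, -14.78, -10.47]), array([ 0.2504,  0.5778, -0.1033]))
```

send_rows(steps=[[0.3,-1.5,-1.0,0.016,0.036,0,0.47],[0.5,-3.0,-2.1,0.031,0.072,0,0.47],[0.8,-4.4,-3.1,0.047,0.108,-0.005,0.47],[1.1,-5.9,-4.2,0.063,0.144,-0.01,0.47],[1.3,-7.4,-5.2,0.078,0.181,-0.015,0.47],[1.6,-8.9,-6.3,0.094,0.217,-0.02,0.47],[1.9,-10.3,-7.3,0.11,0.253,-0.025,0.47],[2.1,-11.8,-8.4,0.125,0.289,-0.03,0.47],[2.4,-13.3,-9.4,0.141,0.325,-0.035,0.47],[2.7,-14.8,-10.5,0.156,0.361,-0.04,0.47]])

```text
clock: 1.28
position: [0.3039, -0.1672, 0.2133]
orientation: [-2.162, 1.985, -0.264]
ft_force: [1.2, -0.5, 0.1]
opening: 0.0401
```

```bash
python3 -c "
from h import *
print(delta([.398,.048,.13],.088,15))"
```

```text
(array([-0.01,  0.16,  0.15]), array([ 0.0941,  0.2152, -0.0833]))
```

send_rows(steps=[[0,0,0,0.013,0.031,-0.01,0.47],[0,0,0,0.027,0.062,-0.02,0.47],[0,0,0,0.04,0.092,-0.03,0.47],[0,0,0,0.054,0.123,-0.042,0.47],[0,0,0,0.067,0.154,-0.055,0.47],[0,0,0,0.081,0.185,-0.068,0.47],[0,0,0,0.09,0.205,-0.078,0.47],[0,0,0,0.0941,0.2152,-0.0833,0.47],[0,0,0,0.0941,0.2152,-0.0833,0.47],[0,0,0,0.0941,0.2152,-0.0833,0.47]])

```text
clock: 2.12
position: [0.3977, 0.0484, 0.1297]
orientation: [-2.165, 1.983, -0.263]
ft_force: [0.0, -0.4, 0.4]
opening: 0.0401
```

```bash
python3 -c "
from h import *
snap('wrist','w1')
print(delta([.398,.048,.0415],.088,15))
for X in ([.534,-.003,.016],[.5325,.132,.016],[.438,.1018,.03],[.4468,.0017,.03],[.476,-.204,.052]): print(np.round(proj('wrist',X)))"
```

```text
(array([0.02, 0.16, 0.13]), array([ 0.    ,  0.0003, -0.0887]))
[392.  78.]
[236.  69.]
[255. 179.]
[384. 179.]
[591. 170.]
```

View pics/w1.png

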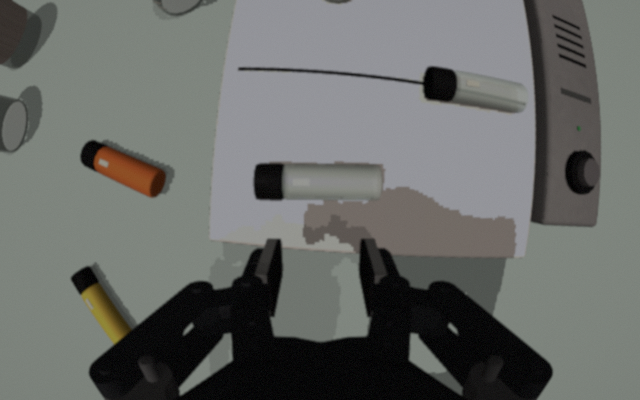

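The wrist view shows the clear cell at (320,181), white plate under it, square to and centred between the fingertips (270,240 and 370,240). The line runs at row ~75, and the orange and yellow look-alikes are off the plate at left.

send_rows(steps=[[0,0,0,0,0,-0.015,0.47],[0,0,0,0,0,-0.03,0.47],[0,0,0,0,0,-0.045,0.47],[0,0,0,0,0,-0.058,0.47],[0,0,0,0,0,-0.068,0.47],[0,0,0,0,0,-0.074,0.47],[0,0,0,0,0,-0.078,0.47],[0,0,0,0,0,-0.08,0.47],[0,0,0,0,0,-0.08,0.47],[0,0,0,0,0,-0.08,0.47]])

```text
clock: 3.0
position: [0.3985, 0.0475, 0.051]
orientation: [-2.162, 1.984, -0.266]
ft_force: [1.0, -0.5, 0.6]
opening: 0.04
```

```bash
python3 -c "
from h import *
snap('wrist','w2');im=snap('side','s2');cv2.imwrite('pics/s2c.png',cv2.resize(im[180:290,240:360,::-1],None,fx=5,fy=5,interpolation=2))
s=manip.observe();print(s['position'],s['ft_force'])"
```

```text
[0.39856652 0.04764656 0.05109417] [-0.89080554  0.36562103 -0.52902935]
```

View pics/w2.png

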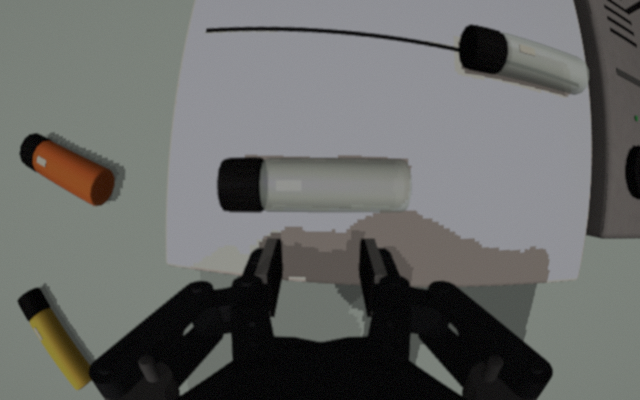

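View pics/s2c.png

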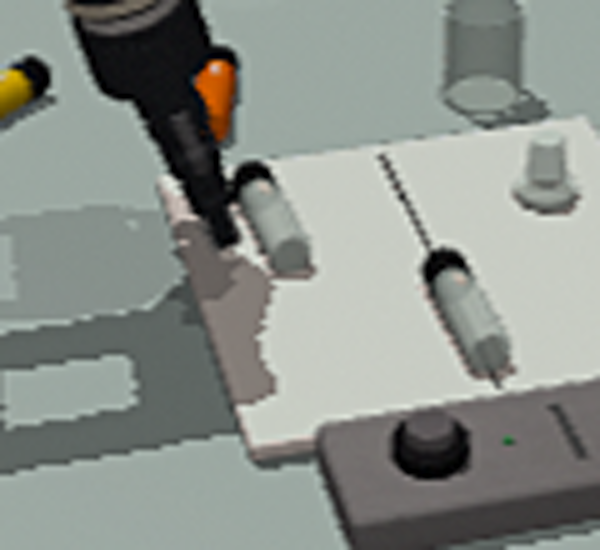

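The fingertips are on the plate behind the cell with a gap left and nothing touching. Next I go down the last 9.5 mm slowly.

send_rows(steps=[[0,0,0,0,0.0003,-0.002,0.47],[0,0,0,0,0.0005,-0.004,0.47],[0,0,0,0,0.0005,-0.005,0.47],[0,0,0,0,0.0005,-0.006,0.47],[0,0,0,0,0.0005,-0.007,0.47],[0,0,0,0,0.0005,-0.008,0.47],[0,0,0,0,0.0005,-0.009,0.47],[0,0,0,0,0.0005,-0.0095,0.47],[0,0,0,0,0.0005,-0.0095,0.47],[0,0,0,0,0.0005,-0.0095,0.47]])

```text
clock: 3.93
position: [0.3986, 0.0481, 0.0415]
orientation: [-2.162, 1.984, -0.266]
ft_force: [0.2, -0.3, 0.5]
opening: 0.0402
```

```bash
python3 -c "
from h import *
im=snap('side','s3');cv2.imwrite('pics/s3c.png',cv2.resize(im[180:290,240:360,::-1],None,fx=5,fy=5,interpolation=2))
im=snap('wrist','w3')
cv2.imwrite('pics/w3c.png',im[:,:,::-1])
"
```

```text
(no output)
```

View pics/s3c.png

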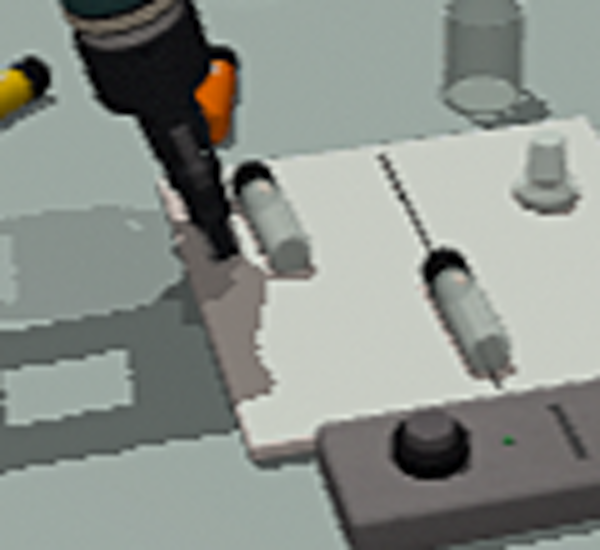

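View pics/w3.png

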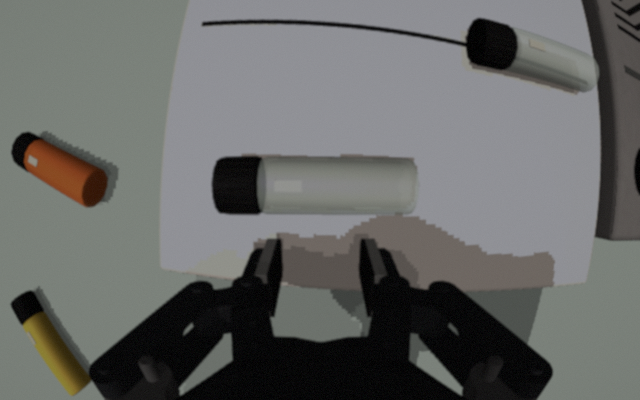

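send_rows(steps=[[0,0,0,0.0015,0.0001,0,0.47],[0,0,0,0.003,0.0003,0,0.47],[0,0,0,0.0045,0.0004,0,0.47],[0,0,0,0.006,0.0005,0,0.47],[0,0,0,0.0075,0.0007,0,0.47],[0,0,0,0.009,0.0008,0,0.47],[0,0,0,0.0105,0.0009,0,0.47],[0,0,0,0.012,0.001,0,0.47],[0,0,0,0.0135,0.0012,0,0.47],[0,0,0,0.015,0.0013,0,0.47]])

```text
clock: 4.87
position: [0.4137, 0.0495, 0.0416]
orientation: [-2.162, 1.984, -0.267]
ft_force: [-0.3, 0.4, -0.4]
opening: 0.0399
```

send_rows(steps=[[0,0,0,0.0015,0.0001,0,0.47],[0,0,0,0.003,0.0003,0,0.47],[0,0,0,0.0045,0.0004,0,0.47],[0,0,0,0.006,0.0005,0,0.47],[0,0,0,0.0075,0.0007,0,0.47],[0,0,0,0.009,0.0008,0,0.47],[0,0,0,0.0105,0.0009,0,0.47],[0,0,0,0.012,0.001,0,0.47],[0,0,0,0.0135,0.0012,0,0.47],[0,0,0,0.015,0.0013,0,0.47]])

```text
clock: 5.7
position: [0.4289, 0.0508, 0.0416]
orientation: [-2.162, 1.984, -0.267]
ft_force: [-0.2, 0.2, 0.1]
opening: 0.0403
```

```bash
python3 -c "
from h import *
im=snap('side','s4');cv2.imwrite('pics/s4c.png',cv2.resize(im[180:290,240:360,::-1],None,fx=5,fy=5,interpolation=2))
snap('wrist','w4');s=manip.observe();print(s['position'],s['ft_force'])
"
```

```text
[0.42902476 0.05077615 0.04167826] [-0.15949991 -0.1370041  -0.09345287]
```

View pics/s4c.png

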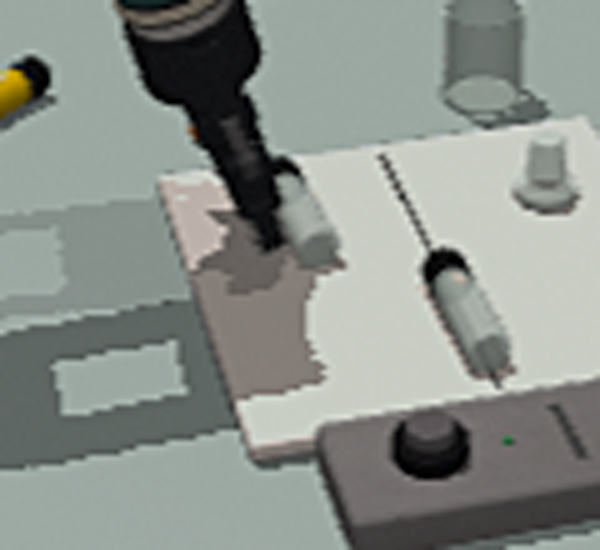

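View pics/w4.png

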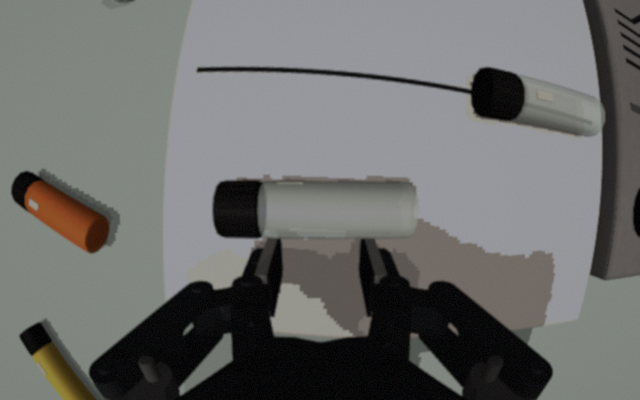

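The cell moved with the fingers, and its label patch went from mid-face to the far edge at (285,183), so it is rolling. Next I measure it against the line in the same picture.

```bash
cat > meas.py <<'E'
from h import *
def meas(tag,cam='wrist',near=None):
    im=snap(cam,tag); g=cv2.cvtColor(im,cv2.COLOR_RGB2GRAY).astype(float)
    # line: sample perpendicular profiles around expected world location
    O=np.array([.534,-.003]);L=[]
    for y in np.linspace(.02,.128,40):
        xs=np.linspace(.522,.546,49)
        uv=np.array([proj(cam,[x,y,.016]) for x in xs],np.float32)
        if (uv<2).any() or (uv[:,0]>637).any() or (uv[:,1]>397).any(): continue
        p=cv2.remap(g.astype(np.float32),uv[None,:,0].copy(),uv[None,:,1].copy(),cv2.INTER_LINEAR)[0]
        w=np.clip(np.median(p)-15-p,0,None)
        if w.sum()>30 and p.min()<.75*np.median(p): L.append((y,(w*xs).sum()/w.sum()))
    L=np.array(L);kl=None
    if len(L)>3:
        kl=np.polyfit(L[:,0],L[:,1],1);r=L[:,1]-np.polyval(kl,L[:,0]);L=L[abs(r)<.0015];kl=np.polyfit(L[:,0],L[:,1],1)
        print('line n',len(L),'x at y=.055',np.polyval(kl,.055).round(4),'yaw',-kl[0].round(4),'at y -.003',np.polyval(kl,-.003).round(4))
    ds=manip.trace('cell',cam)+manip.trace('reference',cam)
    s=manip.observe();near=near if near is not None else s['position'][:2]+[.03,0]
    out=[]
    for d in ds:
        u,v=d['point'][1]*640,d['point'][0]*400
        P=onz(cam,u,v,.03)
        ys,xs=np.nonzero(d['pixels'])
        pts=[]
        for c in np.unique(xs)[6:-6]:
            rr=ys[xs==c]
            if cam!='wrist' and len(rr)<5: continue
            o,a=ray(cam,c,rr.min()-.5);_,b=ray(cam,c,rr.max()+.5)
            a/=np.linalg.norm(a);b/=np.linalg.norm(b);m=a+b
            pts.append((o+m*(.03-o[2])/m[2])[:2])
        pts=np.array(pts)
        if len(pts)<8: continue
        k=np.polyfit(pts[:,1],pts[:,0],1)
        e=pts[abs(pts[:,0]-np.polyval(k,pts[:,1]))<.002];k=np.polyfit(e[:,1],e[:,0],1)
        c=(pts[:,1].min()+pts[:,1].max())/2
        print(round(d['score'],2),'uv',round(u),round(v),'center',np.polyval(k,c).round(4),c.round(4),'yaw',-k[0].round(4),'len',np.ptp(pts[:,1]).round(3),end=' ')
        if kl is not None: print('off line',(np.polyval(k,c)-np.polyval(kl,c)).round(4),end='')
        print()
    print('tcp',s['position'].round(4),s['ft_force'].round(2))
E
python3 -c "
from meas import *
meas('w5');meas('t5','top')"
```

```text
Traceback (most recent call last):
  File "meas.py", line 8, in meas
    uv=np.array([proj(cam,[x,y,.016]) for x in xs],np.float32)
                 ~~~~^^^^^^^^^^^^^^^^
  File "h.py", line 21, in proj
    s=manip.observe();M=np.array(c['mount']);R=Ro.from_rotvec(s['orientation']).as_matrix()
ValueError: time passes only in moves, steps and waits
```

```bash
cat >> h.py <<'E'
_S={};_C={}
class M2:
    def __getattr__(s,n): return getattr(_m,n)
    def observe(s):
        if 's' not in _S:_S['s']=_m.observe()
        return _S['s']
    def calibration(s,n):
        if n not in _C:_C[n]=_m.calibration(n)
        return _C[n]
_m=manip; manip=M2()
E
python3 -c "
from meas import *
meas('w5');meas('t5','top')"
```

```text
line n 40 x at y=.055 0.5324 yaw 0.0095 at y -.003 0.533
0.97 uv 50 361 center 0.3108 0.2552 yaw -0.5588 len 0.072 off line -0.2197
0.79 uv 314 207 center 0.4591 0.0557 yaw 0.0812 len 0.097 off line -0.0733
0.76 uv 64 214 center 0.4425 0.2274 yaw -0.2503 len 0.095 off line -0.0883
0.79 uv 535 102 center 0.532 -0.0798 yaw 0.049 len 0.107 off line -0.0017
tcp [0.4287 0.0508 0.0416] [0.08 0.36 0.13]
line n 40 x at y=.055 0.5335 yaw 0.0088 at y -.003 0.534
0.84 uv 249 226 center 0.4413 0.2397 yaw -0.2937 len 0.057 off line -0.0905
0.74 uv 308 218 center 0.4619 0.0569 yaw 0.0656 len 0.057 off line -0.0715
0.83 uv 353 194 center 0.533 -0.0765 yaw 0.0275 len 0.063 off line -0.0016
tcp [0.4287 0.0508 0.0416] [0.08 0.36 0.13]
```

send_rows(steps=[[0,0,-0.1,0.0015,0.0002,0,0.47],[0,0,-0.2,0.003,0.0003,0,0.47],[0,0,-0.3,0.0045,0.0005,0,0.47],[0,0,-0.4,0.006,0.0006,0,0.47],[0,0,-0.5,0.0075,0.0008,0,0.47],[0,0,-0.6,0.009,0.0009,0,0.47],[0,0,-0.7,0.0105,0.0011,0,0.47],[0,0,-0.8,0.012,0.0012,0,0.47],[0,0,-0.9,0.0135,0.0014,0,0.47],[0,0,-1.0,0.015,0.0015,0,0.47]])

```text
clock: 6.98
position: [0.4438, 0.0523, 0.0416]
orientation: [-2.145, 2.004, -0.269]
ft_force: [-0.6, -0.4, 0.1]
opening: 0.04
```

send_rows(steps=[[0,0,-0.1,0.0015,0.0002,0,0.47],[0,0,-0.2,0.003,0.0003,0,0.47],[0,0,-0.3,0.0045,0.0005,0,0.47],[0,0,-0.4,0.006,0.0006,0,0.47],[0,0,-0.5,0.0075,0.0008,0,0.47],[0,0,-0.6,0.009,0.0009,0,0.47],[0,0,-0.7,0.0105,0.0011,0,0.47],[0,0,-0.8,0.012,0.0012,0,0.47],[0,0,-0.9,0.0135,0.0014,0,0.47],[0,0,-1.0,0.015,0.0015,0,0.47]])

```text
clock: 7.82
position: [0.459, 0.0538, 0.0416]
orientation: [-2.129, 2.024, -0.272]
ft_force: [0.1, -0.0, 0.1]
opening: 0.0401
```

```bash
python3 -c "
from meas import *
meas('w6')"
```

```text
line n 40 x at y=.055 0.5328 yaw 0.0094 at y -.003 0.5333
0.91 uv 312 208 center 0.4893 0.0582 yaw 0.083 len 0.097 off line -0.0435
0.68 uv 66 264 center 0.4454 0.2273 yaw -0.2526 len 0.094 off line -0.0858
0.6 uv 55 380 center 0.3281 0.2649 yaw -0.0966 len 0.046 off line -0.2027
0.75 uv 535 146 center 0.5321 -0.0796 yaw 0.0417 len 0.107 off line -0.0019
tcp [0.4593 0.0538 0.0417] [-0.19 -0.05 -0.09]
```

View pics/w6.png

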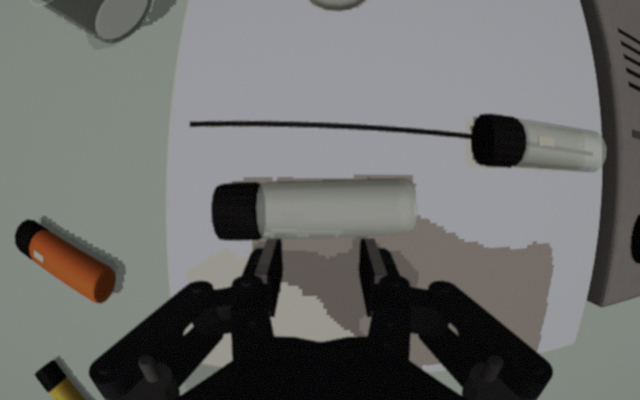

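Rolling works: 30 mm of travel, with the label patch now out of sight. But the cell kept its own yaw (0.083 against 0.009 for the line), because a rolling cylinder can't be steered from one end. I'll back off and straddle the cell diagonally with open fingers. A small turn then squares it in place, and the roll continues after that.

```bash
python3 -c "
from h import *
print(manip.observe()['joints'].round(3))
print(delta([.440,.052,.0417],.083,15))"
```

```text
[-0.017 -0.129  2.045  0.021  0.959  1.493]
(array([0.03, 0.25, 1.85]), array([-0.019 , -0.0018,  0.0001]))
```

send_rows(steps=[[0,0,0,-0.003,0,0,0.47],[0,0,0,-0.009,-0.0005,0,0.47],[0,0,0,-0.017,-0.001,0.002,0.47],[0,0,0,-0.022,-0.001,0.008,0.47],[0,0,0,-0.024,-0.001,0.02,0.6],[0,0,0,-0.024,-0.001,0.035,0.8],[0,0,0,-0.024,-0.001,0.05,1],[0,0,0,-0.024,-0.001,0.065,1],[0,0,0,-0.024,-0.001,0.07,1],[0,0,0,-0.024,-0.001,0.07,1]])

```text
clock: 8.8
position: [0.4359, 0.0528, 0.1139]
orientation: [-2.126, 2.021, -0.277]
ft_force: [0.0, -0.5, -0.3]
opening: 0.0858
```

```bash
python3 -c "
from meas import *
meas('w7');meas('t7','top')
print(manip.observe()['joints'].round(3))
print(delta([.4895,.058,.10],.083+np.radians(42),0))"
```

```text
line n 40 x at y=.055 0.531 yaw 0.0094 at y -.003 0.5316
0.81 uv 317 166 center 0.4891 0.0581 yaw 0.0791 len 0.091 off line -0.0419
0.64 uv 116 219 center 0.4412 0.2308 yaw -0.2623 len 0.089 off line -0.0882
0.55 uv 87 326 center 0.3223 0.2803 yaw 0.101 len 0.026 off line -0.2066
0.67 uv 480 123 center 0.5302 -0.0764 yaw 0.0315 len 0.095 off line -0.0021
tcp [0.435  0.0528 0.1124] [ 0.07  0.46 -0.39]
line n 40 x at y=.055 0.5335 yaw 0.0094 at y -.003 0.5341
0.71 uv 248 225 center 0.4403 0.2382 yaw -0.2466 len 0.048 off line -0.0915
0.53 uv 307 207 center 0.4904 0.058 yaw 0.0579 len 0.06 off line -0.0431
0.53 uv 239 276 center 0.2883 0.2677 yaw -1.1657 len 0.036 off line -0.2432
0.72 uv 349 191 center 0.5332 -0.0766 yaw 0.0313 len 0.057 off line -0.0016
tcp [0.435  0.0528 0.1124] [ 0.07  0.46 -0.39]
[-0.021 -0.278  2.011  0.02   1.141  1.493]
(array([-6.56, 14.31, 43.58]), array([ 0.0545,  0.0052, -0.0124]))
```

View pics/w7.png

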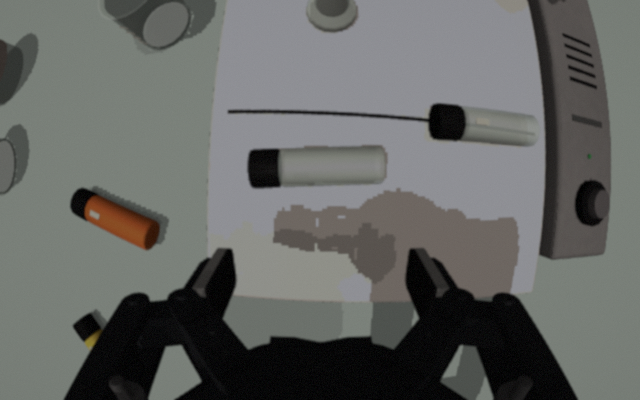

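```bash
cat > ortho.py <<'E'
from h import *
def ortho(im,cam,f,z=.03,x0=.42,x1=.62,y0=-.15,y1=.13,s=2800):
    H,W=int((x1-x0)*s),int((y1-y0)*s)
    c=manip.calibration(cam);st=manip.observe()
    X=x1-np.arange(H)/s;Y=y1-np.arange(W)/s
    XX,YY=np.meshgrid(X,Y,indexing='ij');P=np.stack([XX,YY,np.full_like(XX,z)],-1)
    if cam=='wrist':
        M=np.array(c['mount']);R=Ro.from_rotvec(st['orientation']).as_matrix()
        p=((P-st['position'])@R-M[:3,3])@M[:3,:3]
        r=np.hypot(p[...,0],p[...,1]);k=np.arctan2(r,p[...,2])/r
    else:
        p=P@np.array(c['R']).T+np.array(c['t']);k=1/p[...,2]
    o=cv2.remap(im,(c['cx']+c['fx']*p[...,0]*k).astype(np.float32),(c['cy']+c['fy']*p[...,1]*k).astype(np.float32),cv2.INTER_CUBIC)
    cv2.imwrite(f'pics/{f}.png',o[:,:,::-1]);return o
E
python3 -c "
from ortho import *
im=cv2.imread('pics/w7.png')[:,:,::-1].copy();ortho(im,'wrist','o7')"
```

```text
(no output)
```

View pics/o7.png

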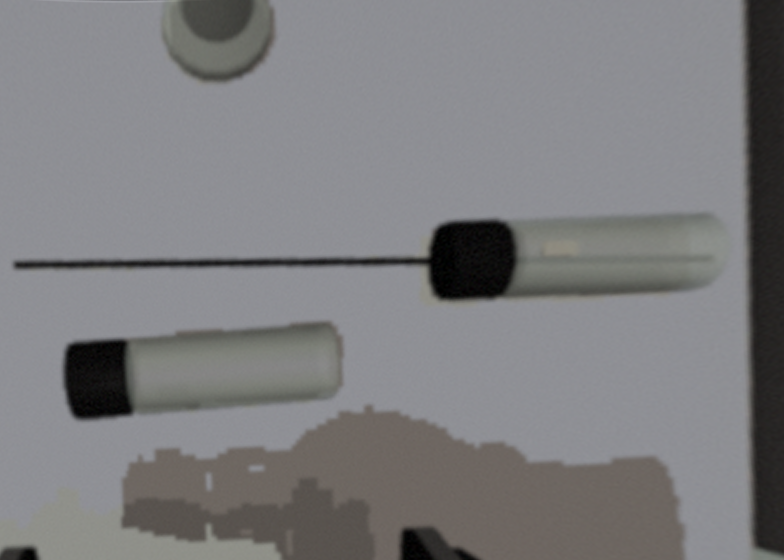

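send_rows(steps=[[-0.8,1.8,5.4,0.007,0.0007,0,1],[-1.6,3.6,10.9,0.014,0.0013,0,1],[-2.5,5.4,16.3,0.02,0.002,-0.002,1],[-3.3,7.2,21.8,0.027,0.0026,-0.004,1],[-4.1,8.9,27.2,0.033,0.0033,-0.006,1],[-4.9,10.7,32.7,0.04,0.004,-0.008,1],[-5.7,12.5,38.1,0.047,0.0046,-0.01,1],[-6.56,14.31,43.58,0.0537,0.0052,-0.0124,1],[-6.56,14.31,43.58,0.0537,0.0052,-0.0124,1],[-6.56,14.31,43.58,0.0537,0.0052,-0.0124,1]])

```text
clock: 9.93
position: [0.4877, 0.0582, 0.0968]
orientation: [2.915, -1.158, -0.006]
ft_force: [-0.3, -0.4, -0.7]
opening: 0.0852
```

```bash
python3 -c "
from meas import *
meas('w8')
print(delta([.489,.058,.0415],.083+np.radians(42),0))"
```

```text
line n 40 x at y=.055 0.5318 yaw 0.0081 at y -.003 0.5322
0.93 uv 27 183 center 0.3057 0.2609 yaw -0.0472 len 0.048 off line -0.2244
0.76 uv 322 214 center 0.4896 0.0564 yaw 0.1366 len 0.089 off line -0.0422
0.63 uv 108 88 center 0.4457 0.2342 yaw -0.0745 len 0.084 off line -0.0846
0.57 uv 463 273 center 0.5363 -0.0557 yaw 0.142 len 0.064 off line 0.0036
tcp [0.4873 0.058  0.097 ] [-0.28 -0.75 -0.14]
(array([ 0.16, -0.28,  0.1 ]), array([ 0.0017, -0.    , -0.0555]))
```

View pics/w8.png

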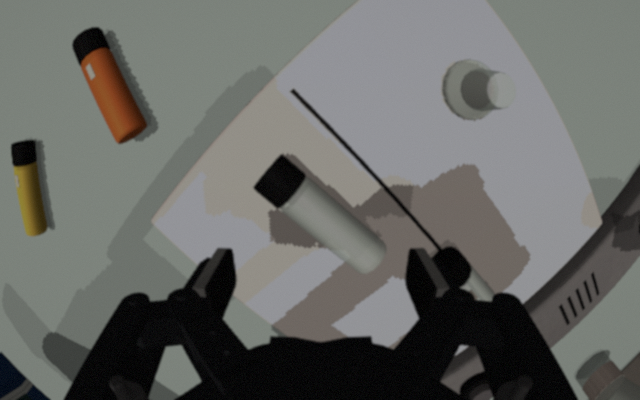

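send_rows(steps=[[0.16,-0.28,0,0.0013,-0.0005,-0.01,1],[0.16,-0.28,0,0.0013,-0.0005,-0.02,1],[0.16,-0.28,0,0.0013,-0.0005,-0.03,1],[0.16,-0.28,0,0.0013,-0.0005,-0.036,1],[0.16,-0.28,0,0.0013,-0.0005,-0.042,1],[0.16,-0.28,0,0.0013,-0.0005,-0.047,1],[0.16,-0.28,0,0.0013,-0.0005,-0.051,1],[0.16,-0.28,0,0.0013,-0.0005,-0.054,1],[0.16,-0.28,0,0.0013,-0.0005,-0.0555,1],[0.16,-0.28,0,0.0013,-0.0005,-0.0555,1]])

```text
clock: 10.92
position: [0.4883, 0.0575, 0.0419]
orientation: [-2.92, 1.16, -0.001]
ft_force: [-0.2, -0.0, 0.0]
opening: 0.0855
```

```bash
python3 -c "
from h import *
im=snap('side','s9');cv2.imwrite('pics/s9c.png',cv2.resize(im[170:290,250:370,::-1],None,fx=5,fy=5,interpolation=2))
snap('wrist','w9')
"
```

```text
(no output)
```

View pics/s9c.png

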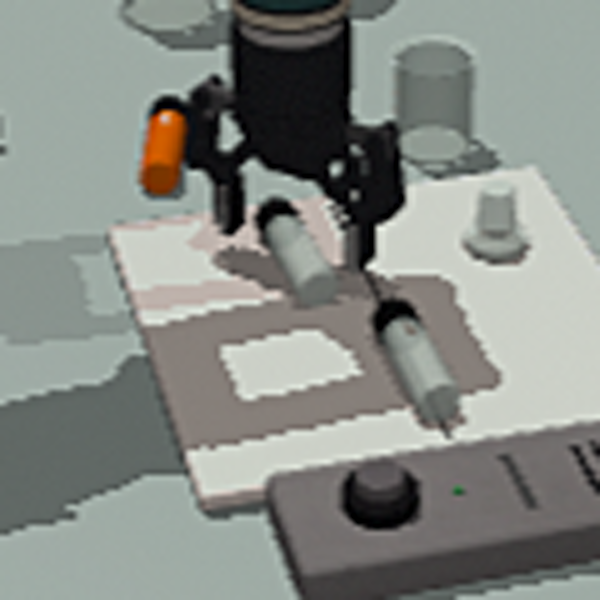

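View pics/w9.png

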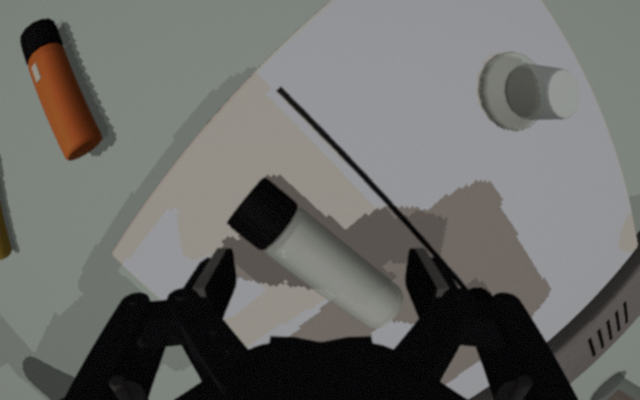

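```bash
python3 -c "
from h import *
t=np.array([.729,-.684])
for z in(.016,.025,.033,.04):
  for sg in(1,-1):
    u,v=proj('side',[*(np.array([.4883,.0575])+sg*.047*t),z]);print(z,sg,round((u-250)*5),round((v-170)*5))
"
```

```text
0.016 1 354 289
0.016 -1 227 251
0.025 1 354 277
0.025 -1 227 239
0.033 1 354 266
0.033 -1 226 228
0.04 1 354 257
0.04 -1 226 219
```

Both fingertips are clear of the cell, left one behind the cap and right one ahead of the glass end, at about 30 mm height. I go down 8 mm more, then turn clockwise.

send_rows(steps=[[0,0,0,0,0,-0.002,1],[0,0,0,0,0,-0.004,1],[0,0,0,0,0,-0.006,1],[0,0,0,0,0,-0.008,1],[0,0,0,0,0,-0.008,1],[0,0,-0.8,0,0,-0.008,1],[0,0,-1.6,0,0,-0.008,1],[0,0,-2.4,0,0,-0.008,1],[0,0,-3.2,0,0,-0.008,1],[0,0,-4,0,0,-0.008,1]])

```text
clock: 11.85
position: [0.4888, 0.0575, 0.0345]
orientation: [-2.876, 1.263, -0.003]
ft_force: [-0.6, -0.4, -0.5]
opening: 0.086
```

```bash
python3 -c "
from ortho import *
o=ortho(snap('wrist','w10'),'wrist','o10',x0=.44,x1=.6,y0=-.06,y1=.15,s=3500);s=manip.observe();print(s['position'],s['ft_force'],s['torque'])
"
```

```text
[0.48874392 0.0574871  0.03444994] [ 0.48294366 -0.2320634  -0.30561515] [ 0.00203289 -0.02306024  0.0244495 ]
```

View pics/o10.png

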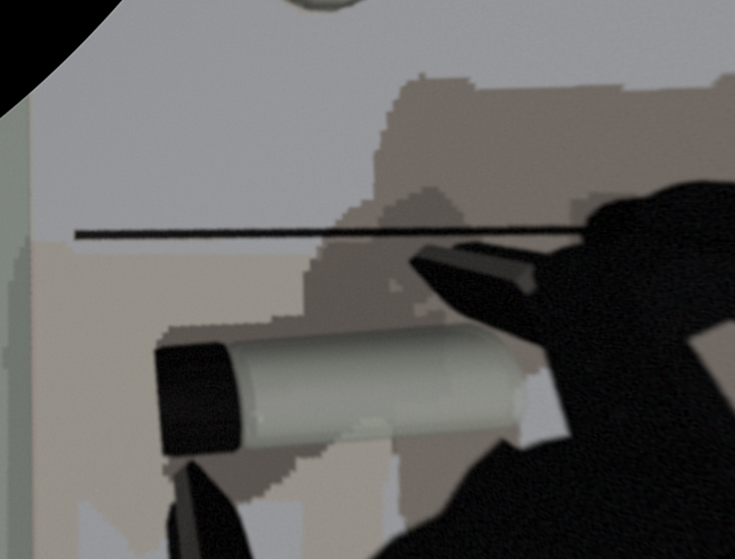

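send_rows(steps=[[0,0,-0.4,0,0,0,1],[0,0,-0.8,0,0,0,1],[0,0,-1.2,0,0,0,1],[0,0,-1.6,0,0,0,1],[0,0,-2.0,0,0,0,1],[0,0,-2.4,0,0,0,1],[0,0,-2.8,0,0,0,1],[0,0,-3.2,0,0,0,1],[0,0,-3.6,0,0,0,1],[0,0,-4,0,0,0,1]])

```text
clock: 12.73
position: [0.4888, 0.0575, 0.0345]
orientation: [-2.83, 1.364, -0.003]
ft_force: [0.2, -0.3, 0.0]
opening: 0.0853
```

```bash
python3 -c "
from ortho import *
o=ortho(snap('wrist','w11'),'wrist','o11',x0=.44,x1=.6,y0=-.06,y1=.15,s=3500);s=manip.observe();print(s['position'],s['ft_force'],s['torque'])
"
```

```text
[0.48876437 0.05747281 0.03444693] [-0.22093645  0.23343187  0.07336086] [ 0.00805923  0.010507   -0.02694764]
```

View pics/o11.png

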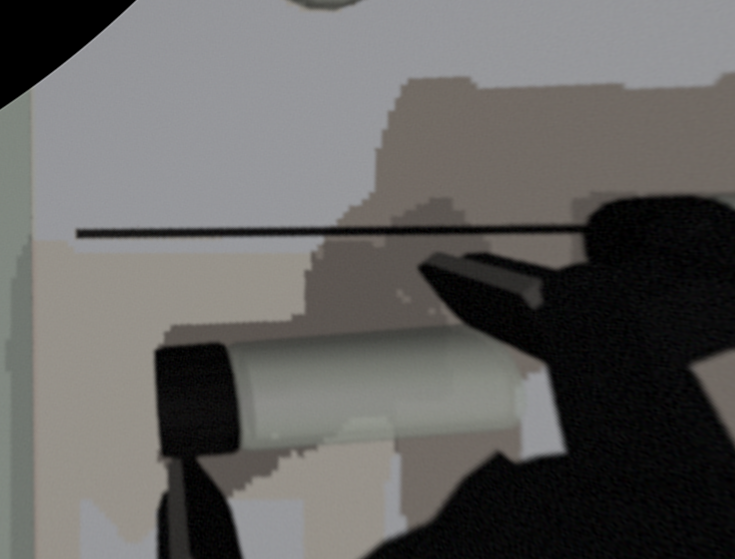

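send_rows(steps=[[0,0,-0.4,0,0,0,1],[0,0,-0.8,0,0,0,1],[0,0,-1.2,0,0,0,1],[0,0,-1.6,0,0,0,1],[0,0,-2.0,0,0,0,1],[0,0,-2.4,0,0,0,1],[0,0,-2.8,0,0,0,1],[0,0,-3.2,0,0,0,1],[0,0,-3.6,0,0,0,1],[0,0,-4,0,0,0,1]])

```text
clock: 13.62
position: [0.4888, 0.0575, 0.0345]
orientation: [-2.78, 1.463, -0.003]
ft_force: [-0.6, 0.1, 0.3]
opening: 0.0853
```

```bash
python3 -c "
from ortho import *
o=ortho(snap('wrist','w12'),'wrist','o12',x0=.44,x1=.6,y0=-.06,y1=.15,s=3500);s=manip.observe();print(s['position'],s['ft_force'],s['torque'])
"
```

```text
[0.4887582  0.05748769 0.03444876] [-0.08433878  0.42788267 -0.08470066] [-0.0306611  -0.04444982  0.00101701]
```

View pics/o12.png

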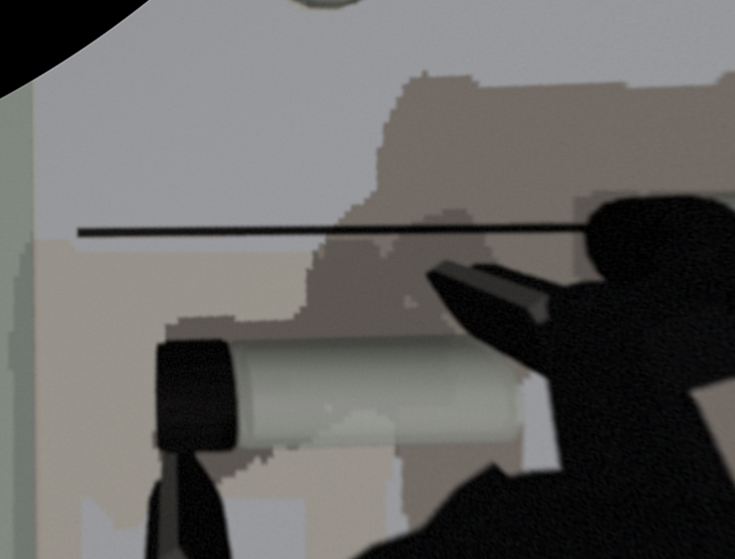

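The couple works: the cell's edges dropped from slope 0.076 to 0.022, with the line at 0.010. One more 0.8° turn, then I back off.

send_rows(steps=[[0,0,-0.3,0,0,0,1],[0,0,-0.6,0,0,0,1],[0,0,-0.8,0,0,0,1],[0,0,-0.8,0,0,0,1],[0,0,0.5,0,0,0,1],[0,0,2.5,0,0,0,1],[0,0,5,0,0,0,1],[0,0,7.5,0,0,0,1],[0,0,9,0,0,0,1],[0,0,9,0,0,0,1]])

```text
clock: 14.5
position: [0.4887, 0.0575, 0.0344]
orientation: [-2.886, 1.239, -0.003]
ft_force: [0.7, -0.5, -0.0]
opening: 0.0853
```

send_rows(steps=[[0,0,0,0,0,0.005,1],[0,0,0,0,0,0.015,1],[0,0,0,0,0,0.03,1],[0,0,0,0,0,0.045,1],[0,0,0,0,0,0.06,1],[0,0,-6,-0.005,0,0.072,0.8],[0,0,-12,-0.018,-0.001,0.08,0.7],[0,0,-18,-0.03,-0.001,0.08,0.6],[0,0,-24,-0.042,-0.001,0.08,0.47],[0,0,-30,-0.054,-0.001,0.08,0.47]])

```text
clock: 15.33
position: [0.4347, 0.0565, 0.1159]
orientation: [-2.462, 1.95, -0.006]
ft_force: [-0.2, -0.1, 0.5]
opening: 0.04
```

```bash
python3 -c "
from meas import *
from ortho import *
meas('w13');im=cv2.imread('pics/w13.png')[:,:,::-1].copy();ortho(im,'wrist','o13')
print(delta([.441,.0565,.07],.0095,15))"
```

```text
line n 40 x at y=.055 0.5299 yaw 0.0068 at y -.003 0.5303
0.96 uv 334 134 center 0.4869 0.0572 yaw 0.0177 len 0.093 off line -0.0429
0.88 uv 93 281 center 0.3017 0.2605 yaw -0.8711 len 0.064 off line -0.2268
0.57 uv 111 152 center 0.4427 0.2331 yaw -0.26 len 0.092 off line -0.0859
0.84 uv 510 129 center 0.5292 -0.0776 yaw 0.0495 len 0.1 off line -0.0016
tcp [0.4325 0.0566 0.1154] [-2.16 -0.41 -0.62]
(array([  1.84, -14.89, -12.45]), array([ 0.0085, -0.0001, -0.0454]))
```

View pics/o13.png

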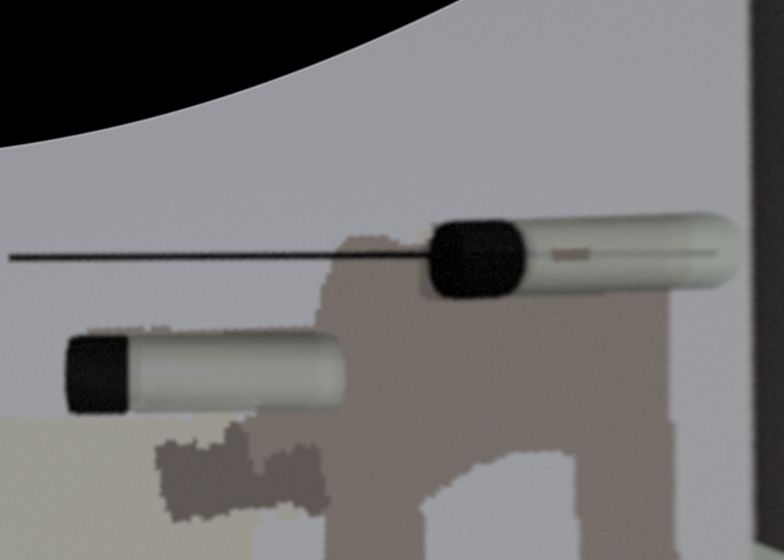

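send_rows(steps=[[0.4,-3.0,-2.5,0.002,0,-0.005,0.47],[0.7,-6.0,-5.0,0.004,0,-0.01,0.47],[1.1,-9.0,-7.5,0.006,0,-0.015,0.47],[1.5,-12.0,-10,0.0085,0,-0.025,0.47],[1.84,-14.89,-12.45,0.0085,0,-0.035,0.47],[1.84,-14.89,-12.45,0.0085,0.0003,-0.045,0.47],[1.84,-14.89,-12.45,0.0085,0.0003,-0.055,0.47],[1.84,-14.89,-12.45,0.0085,0.0003,-0.064,0.47],[1.84,-14.89,-12.45,0.0085,0.0003,-0.07,0.47],[1.84,-14.89,-12.45,0.0085,0.0003,-0.07,0.47]])

```text
clock: 16.32
position: [0.4428, 0.0568, 0.0437]
orientation: [-2.104, 2.061, -0.274]
ft_force: [-0.0, 0.1, -0.7]
opening: 0.0404
```

```bash
python3 -c "
from meas import *
meas('w14')
print(delta([.458,.0567,.0415],.0095,15))"
```

```text
line n 40 x at y=.055 0.5334 yaw 0.0094 at y -.003 0.5339
0.81 uv 62 377 center 0.3221 0.2645 yaw -0.2362 len 0.054 off line -0.2092
0.57 uv 69 249 center 0.4441 0.2284 yaw -0.2538 len 0.095 off line -0.0876
0.55 uv 319 176 center 0.4895 0.0578 yaw 0.0089 len 0.097 off line -0.0439
0.69 uv 530 110 center 0.5326 -0.0801 yaw 0.039 len 0.107 off line -0.002
tcp [0.4433 0.0568 0.0446] [0.27 0.09 0.07]
(array([ 0.21,  0.04, -0.61]), array([ 0.0147, -0.0001, -0.0031]))
```

View pics/w14.png

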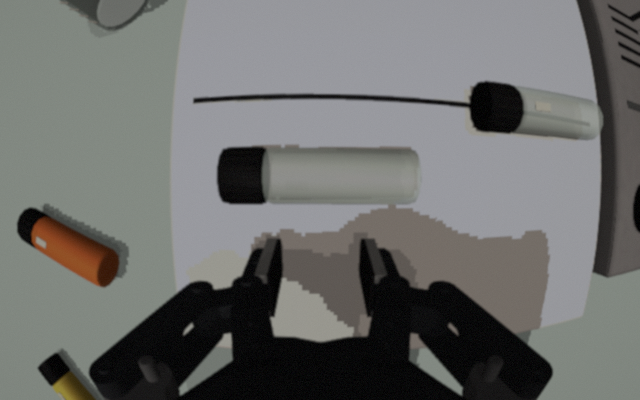

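send_rows(steps=[[0,0,-0.3,0.001,0,-0.0015,0.47],[0,0,-0.6,0.003,0,-0.003,0.47],[0,0,-0.6,0.0045,0,-0.003,0.47],[0,0,-0.6,0.006,0,-0.003,0.47],[0,0,-0.6,0.0075,0,-0.003,0.47],[0,0,-0.6,0.009,0,-0.003,0.47],[0,0,-0.6,0.0105,0,-0.003,0.47],[0,0,-0.6,0.012,0,-0.003,0.47],[0,0,-0.6,0.0135,0,-0.003,0.47],[0,0,-0.6,0.015,0,-0.003,0.47]])

```text
clock: 17.3
position: [0.4592, 0.0568, 0.0428]
orientation: [-2.091, 2.071, -0.28]
ft_force: [-0.0, -0.0, -0.5]
opening: 0.0399
```

send_rows(steps=[[0,0,0,0.0015,0,0,0.47],[0,0,0,0.003,0,0,0.47],[0,0,0,0.0045,0,0,0.47],[0,0,0,0.006,0.0001,0,0.47],[0,0,0,0.0075,0.0001,0,0.47],[0,0,0,0.009,0.0001,0,0.47],[0,0,0,0.0105,0.0001,0,0.47],[0,0,0,0.012,0.0001,0,0.47],[0,0,0,0.0135,0.0001,0,0.47],[0,0,0,0.015,0.0001,0,0.47]])

```text
clock: 18.13
position: [0.4743, 0.0569, 0.0428]
orientation: [-2.091, 2.071, -0.28]
ft_force: [-0.5, 0.5, -0.1]
opening: 0.0402
```

send_rows(steps=[[0,0,0,0.0015,0,0,0.47],[0,0,0,0.003,0,0,0.47],[0,0,0,0.0045,0,0,0.47],[0,0,0,0.006,0.0001,0,0.47],[0,0,0,0.0075,0.0001,0,0.47],[0,0,0,0.009,0.0001,0,0.47],[0,0,0,0.0105,0.0001,0,0.47],[0,0,0,0.012,0.0001,0,0.47],[0,0,0,0.0135,0.0001,0,0.47],[0,0,0,0.015,0.0001,0,0.47]])

```text
clock: 18.97
position: [0.4895, 0.057, 0.0428]
orientation: [-2.091, 2.071, -0.28]
ft_force: [-0.9, -0.9, 0.3]
opening: 0.04
```

```bash
python3 -c "
from meas import *
from ortho import *
meas('w15');im=cv2.imread('pics/w15.png')[:,:,::-1].copy();ortho(im,'wrist','o15')"
```

```text
line n 24 x at y=.055 0.5322 yaw 0.004 at y -.003 0.5324
0.66 uv 318 209 center 0.5193 0.0585 yaw 0.0105 len 0.097 off line -0.0129
0.66 uv 79 310 center 0.4481 0.2271 yaw -0.2396 len 0.094 off line -0.0834
0.75 uv 533 188 center 0.5319 -0.0796 yaw 0.0383 len 0.108 off line -0.0008
tcp [0.4898 0.057  0.0429] [-0.46  0.03 -0.31]
```

View pics/o15.png

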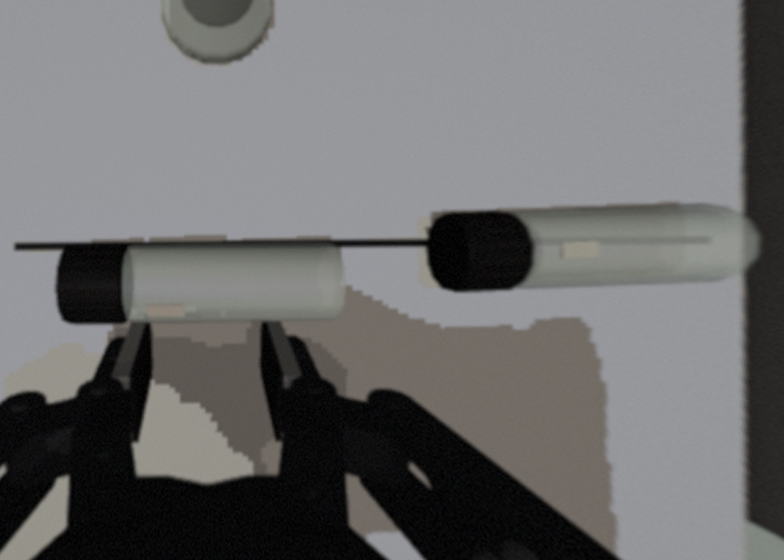

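send_rows(steps=[[0,0,0,0.0015,0,0,0.47],[0,0,0,0.003,0,0,0.47],[0,0,0,0.0045,0,0,0.47],[0,0,0,0.006,0.0001,0,0.47],[0,0,0,0.0075,0.0001,0,0.47],[0,0,0,0.009,0.0001,0,0.47],[0,0,0,0.0103,0.0001,0,0.47],[0,0,0,0.0113,0.0001,0,0.47],[0,0,0,0.012,0.0001,0,0.47],[0,0,0,0.0125,0.0001,0,0.47]])

```text
clock: 19.95
position: [0.502, 0.0571, 0.0428]
orientation: [-2.091, 2.071, -0.28]
ft_force: [0.1, 0.5, 0.5]
opening: 0.0397
```

```bash
python3 -c "
from meas import *
from ortho import *
meas('w16');im=cv2.imread('pics/w16.png')[:,:,::-1].copy();ortho(im,'wrist','o16')
meas('t16','top')"
```

```text
line n 9 x at y=.055 0.5436 yaw 0.0042 at y -.003 0.5439
0.77 uv 317 210 center 0.5315 0.0588 yaw 0.0102 len 0.097 off line -0.0121
0.67 uv 74 321 center 0.4505 0.2286 yaw -0.1955 len 0.09 off line -0.0924
0.87 uv 535 209 center 0.5316 -0.0793 yaw 0.0401 len 0.105 off line -0.0125
0.63 uv 73 55 center 0.6362 0.2397 yaw -0.3159 len 0.141 off line 0.0933
tcp [0.5021 0.057  0.0428] [ 0.48 -0.86 -0.36]
line n 12 x at y=.055 0.5276 yaw -0.0814 at y -.003 0.5229
0.69 uv 247 224 center 0.4401 0.2397 yaw -0.2303 len 0.057 off line -0.1026
0.62 uv 308 191 center 0.5341 0.059 yaw 0.0731 len 0.057 off line 0.0061
0.55 uv 236 274 center 0.2935 0.2707 yaw -1.026 len 0.036 off line -0.2517
0.61 uv 350 194 center 0.533 -0.0765 yaw 0.0693 len 0.057 off line 0.0161
tcp [0.5021 0.057  0.0428] [ 0.48 -0.86 -0.36]
```

View pics/o16.png

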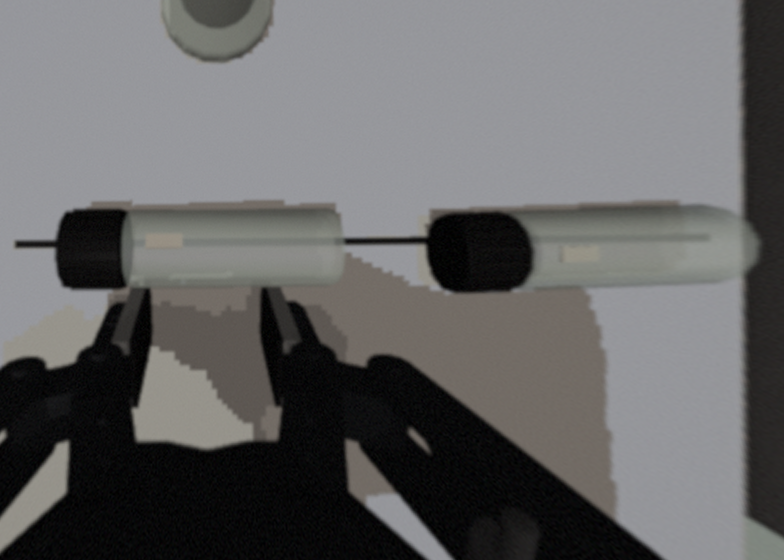

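```bash
cat > ln.py <<'E'
from h import *
def line(f,cam='wrist',segs=((.113,.126),(-.018,.005))):
    g=cv2.imread(f'pics/{f}.png',0).astype(np.float32);A=[]
    for a,b in segs:
        for y in np.linspace(a,b,12):
            xs=np.linspace(.524,.544,81);uv=np.array([proj(cam,[x,y,.016]) for x in xs],np.float32)
            p=cv2.remap(g,uv[None,:,0].copy(),uv[None,:,1].copy(),1)[0];w=np.clip(np.median(p)-20-p,0,None)
            if w.sum()>0:A.append((y,(w*xs).sum()/w.sum()))
        print((a,b),np.median([x for y,x in A if a<=y<=b]).round(4))
    A=np.array(A);k=np.polyfit(A[:,0],A[:,1],1);print('line at .0585',np.polyval(k,.0585).round(4),'yaw',-k[0].round(4))
E
python3 -c "
from ln import *
line('w16')"
```

```text
(0.113, 0.126) 0.5315
(-0.018, 0.005) 0.5327
line at .0585 0.5319 yaw 0.007
```

The cell now sits on the line: centre x 0.5315 against 0.5319 for the line, yaw 0.010 against about 0.008. Next I withdraw gently.

send_rows(steps=[[0,0,0,-0.001,0,0,0.47],[0,0,0,-0.003,0,0,0.47],[0,0,0,-0.007,0,0,0.47],[0,0,0,-0.013,0,0,0.47],[0,0,0,-0.02,0,0.002,0.47],[0,0,0,-0.027,0,0.01,0.47],[0,0,0,-0.03,0,0.025,0.47],[0,0,0,-0.03,0,0.045,0.47],[0,0,0,-0.03,0,0.06,0.3],[0,0,0,-0.03,0,0.065,0]])

```text
clock: 21.08
position: [0.4729, 0.0571, 0.111]
orientation: [-2.088, 2.067, -0.285]
ft_force: [0.3, -0.4, 0.3]
opening: 0.0166
```

```bash
python3 -c "
from meas import *
from ortho import *
from ln import line
meas('w17');line('w17');im=cv2.imread('pics/w17.png')[:,:,::-1].copy();ortho(im,'wrist','o17')
print(delta([.476,-.204,.16],.0095,0), manip.observe()['joints'].round(2))"
```

```text
line n 8 x at y=.055 0.5385 yaw 0.102 at y -.003 0.5445
0.9 uv 318 157 center 0.5322 0.0586 yaw 0.0169 len 0.092 off line -0.0059
0.78 uv 100 374 center 0.3159 0.2778 yaw -1.453 len 0.026 off line -0.1999
0.56 uv 120 268 center 0.4447 0.2316 yaw -0.2652 len 0.089 off line -0.0758
0.49 uv 421 140 center 0.5432 -0.0537 yaw 0.0165 len 0.387 off line -0.0065
0.66 uv 485 164 center 0.5317 -0.0777 yaw 0.0421 len 0.098 off line -0.0203
0.58 uv 601 230 center 0.4718 -0.2259 yaw -0.0443 len 0.017 off line -0.0954
tcp [0.473  0.0571 0.1108] [0.   0.49 0.2 ]
(0.113, 0.126) 0.5318
(-0.018, 0.005) 0.5332
line at .0585 0.5325 yaw 0.0107
(array([ 0.06, 15.5 , -0.03]), array([ 0.003 , -0.2611,  0.0492])) [ 0.   -0.18  1.94 -0.    1.11  1.56]
```

View pics/o17.png

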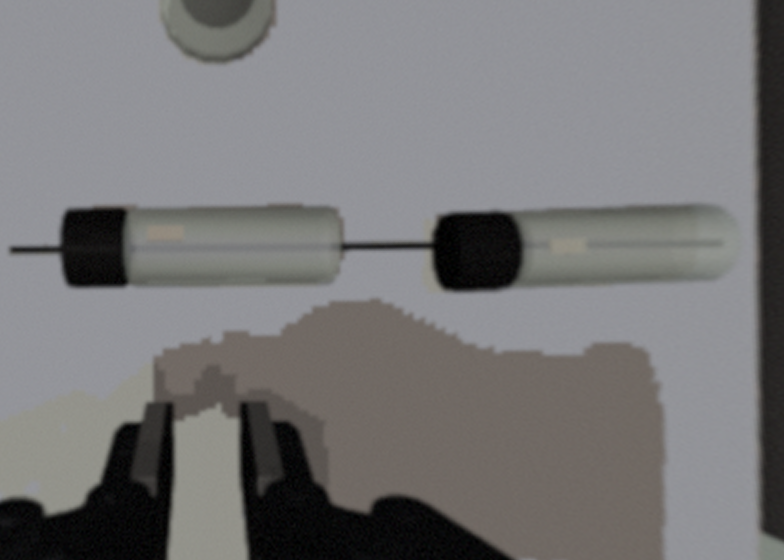

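The cell stayed put (-0.3 mm off the line, in line with the reference). Now the button.

send_rows(steps=[[0,1.7,0,0,-0.026,0.012,0],[0,3.4,0,0,-0.052,0.025,0],[0,5.1,0,0.001,-0.078,0.037,0],[0,6.8,0,0.001,-0.104,0.045,0],[0,8.5,0,0.001,-0.13,0.049,0],[0,10.2,0,0.002,-0.156,0.049,0],[0,11.9,0,0.002,-0.182,0.049,0],[0,13.6,0,0.002,-0.208,0.049,0],[0,15.5,0,0.003,-0.235,0.049,0],[0,15.5,0,0.003,-0.2611,0.049,0]])

```text
clock: 22.07
position: [0.4742, -0.205, 0.1545]
orientation: [2.229, -2.206, -0.011]
ft_force: [-0.1, -0.5, -0.3]
opening: -0.0002
```

```bash
python3 -c "
from h import *
im=snap('wrist','w18')
print(np.round(proj('wrist',[.476,-.204,.052])))
for d in manip.trace('capture','wrist')[:3]+manip.trace('capture_top','wrist')[:3]:
  v,u=d['point'][0]*400,d['point'][1]*640;print(d['score'],u,v,onz('wrist',u,v,.05))
print(delta([.476,-.204,.09],.0095,0))"
```

```text
[312. 198.]
0.59 319.68 193.6 [ 0.4791771  -0.20977349  0.05      ]
0.65 321.472 197.52 [ 0.47600985 -0.21116505  0.05      ]
(array([ 0.22, -0.51,  0.16]), array([ 0.0021,  0.0055, -0.0644]))
```

View pics/w18.png

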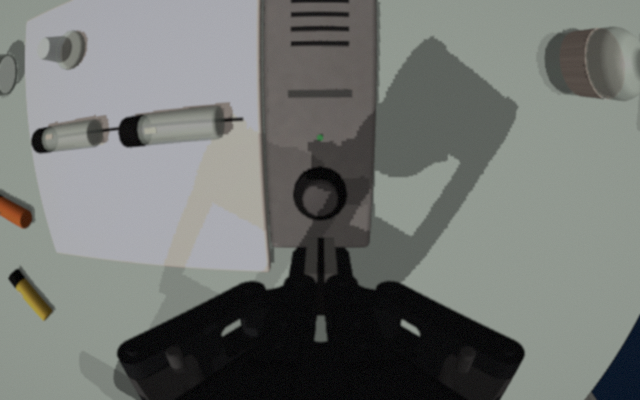

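```bash
python3 -c "
from h import *
manip.observe()
im=snap('wrist','w19')
for d in manip.trace('capture','wrist')[:2]+manip.trace('capture_top','wrist')[:2]:
  v,u=d['point'][0]*400,d['point'][1]*640;print(d['score'],u,v,onz('wrist',u,v,.052))
cv2.imwrite('pics/w19c.png',cv2.resize(im[140:260,240:400,::-1],None,fx=4,fy=4))
print(proj('wrist',[.476,-.204,.052]),delta([.476,-.204,.09],.0095,0))"
```

```text
0.8 320.512 197.0 [ 0.47684045 -0.20530607  0.052     ]
0.62 319.488 197.0 [ 0.47683557 -0.20452638  0.052     ]
0.23 174.272 126.2 [ 0.5338241  -0.09174244  0.052     ]
(np.float64(318.792168894165), np.float64(198.0324689387596)) (array([-0.07, -0.5 ,  0.13]), array([ 0.0024,  0.001 , -0.0646]))
```

View pics/w19c.png

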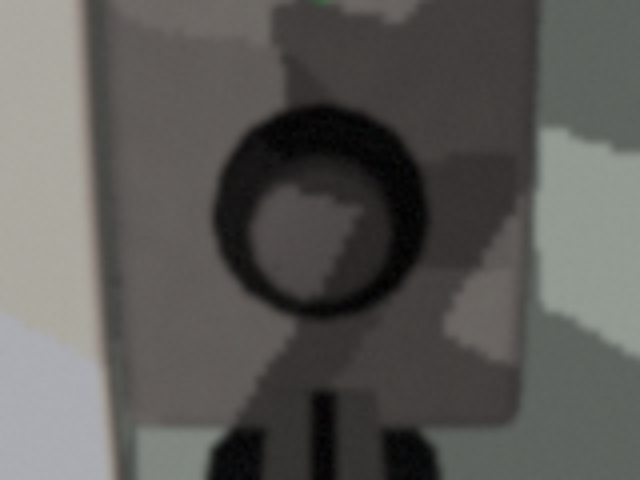

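The cap centre at (319,197) gives (0.477,-0.205), in agreement with the top view. Descending.

send_rows(steps=[[0,-0.5,0,0.0027,0.0005,-0.01,0],[0,-0.5,0,0.0027,0.0005,-0.02,0],[0,-0.5,0,0.0027,0.0005,-0.032,0],[0,-0.5,0,0.0027,0.0005,-0.044,0],[0,-0.5,0,0.0027,0.0005,-0.055,0],[0,-0.5,0,0.0027,0.0005,-0.063,0],[0,-0.5,0,0.0027,0.0005,-0.069,0],[0,-0.5,0,0.0027,0.0005,-0.073,0],[0,-0.5,0,0.0027,0.0005,-0.0755,0],[0,-0.5,0,0.0027,0.0005,-0.0755,0]])

```text
clock: 23.2
position: [0.4765, -0.2024, 0.0797]
orientation: [-2.232, 2.209, -0.0]
ft_force: [0.4, 0.2, 0.1]
opening: 0.0001
```

send_rows(steps=[[0,0,0,0,0,-0.001,0],[0,0,0,0,0,-0.002,0],[0,0,0,0,0,-0.003,0],[0,0,0,0,0,-0.004,0],[0,0,0,0,0,-0.005,0],[0,0,0,0,0,-0.006,0],[0,0,0,0,0,-0.007,0],[0,0,0,0,0,-0.008,0],[0,0,0,0,0,-0.008,0],[0,0,0,0,0,-0.008,0]])

```text
clock: 24.03
position: [0.4767, -0.2025, 0.072]
orientation: [-2.232, 2.209, -0.001]
ft_force: [0.0, 0.5, 3.1]
opening: 0.0002
```

```bash
python3 -c "
from h import *
s=manip.observe();print(s['position'],s['ft_force'])
im=snap('side','s20');cv2.imwrite('pics/s20c.png',cv2.resize(im[180:300,260:380,::-1],None,fx=5,fy=5,interpolation=2))"
```

```text
[ 0.47665468 -0.20247203  0.07204478] [0.01971351 0.53675756 3.08513056]
```

View pics/s20c.png

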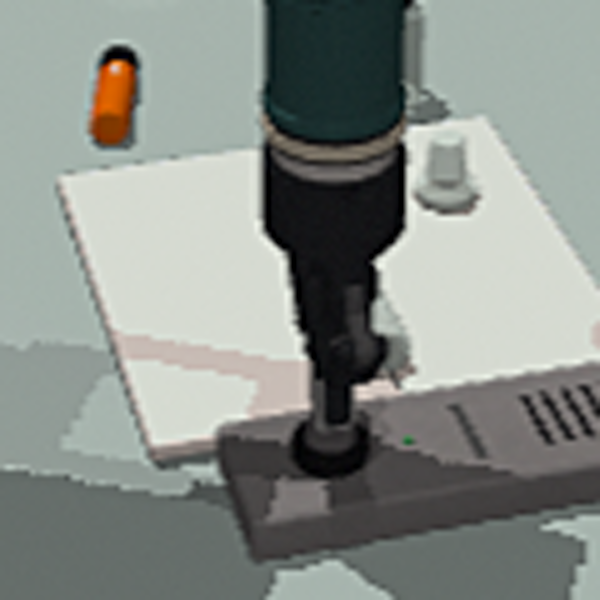

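The tip is on the button with 3 N showing. I press on to the stop.

send_rows(steps=[[0,0,0,0,0,-0.0008,0],[0,0,0,0,0,-0.0016,0],[0,0,0,0,0,-0.0024,0],[0,0,0,0,0,-0.0032,0],[0,0,0,0,0,-0.0038,0],[0,0,0,0,0,-0.0042,0],[0,0,0,0,0,-0.0046,0],[0,0,0,0,0,-0.0046,0],[0,0,0,0,0,-0.0046,0],[0,0,0,0,0,-0.0046,0]])

```text
clock: 24.92
position: [0.4767, -0.2025, 0.068]
orientation: [-2.232, 2.209, -0.001]
ft_force: [-2.4, 1.1, 6.9]
opening: 0.0
```

send_rows(steps=[[0,0,0,0,0,-0.0005,0],[0,0,0,0,0,-0.001,0],[0,0,0,0,0,-0.0013,0],[0,0,0,0,0,-0.0016,0],[0,0,0,0,0,-0.0016,0],[0,0,0,0,0,-0.0016,0],[0,0,0,0,0,-0.0016,0],[0,0,0,0,0,-0.0016,0],[0,0,0,0,0,-0.0016,0],[0,0,0,0,0,-0.0016,0]])

```text
clock: 25.75
position: [0.4767, -0.2025, 0.068]
orientation: [-2.232, 2.209, -0.001]
ft_force: [-4.3, 1.6, 10.4]
opening: 0.0001
```

The tip no longer moves (z 0.068, exactly 6 mm of travel) while the force rises to 10 N, so the button is at its stop. Releasing.

send_rows(steps=[[0,0,0,0,0,0.002,0],[0,0,0,0,0,0.005,0],[0,0,0,0,0,0.01,0],[0,0,0,0,0,0.02,0],[0,0,0,0,0,0.035,0],[0,0,0,-0.01,0,0.055,0],[0,0,0,-0.03,0,0.075,0],[0,0,0,-0.06,0,0.09,0],[0,0,0,-0.09,0,0.1,0],[0,0,0,-0.12,0,0.1,0]])

```text
clock: 26.58
position: [0.3569, -0.2033, 0.171]
orientation: [-2.233, 2.207, -0.01]
ft_force: [-0.2, -0.3, -0.4]
opening: 0.0002
```

```bash
python3 -c "
from h import *
from ln import line
im=snap('top','t21');cv2.imwrite('pics/t21c.png',cv2.resize(im[135:255,265:425,::-1],None,fx=5,fy=5,interpolation=2))
line('t21','top')
snap('side','s21');s=manip.observe();print(s['clock'],s['position'],s['ft_force'])"
```

```text
(0.113, 0.126) 0.5329
(-0.018, 0.005) 0.5343
line at .0585 0.5336 yaw 0.0119
26.6833 [ 0.35410888 -0.20235289  0.16860912] [ 0.1789635   0.4714789  -0.74851349]
```

View pics/t21c.png

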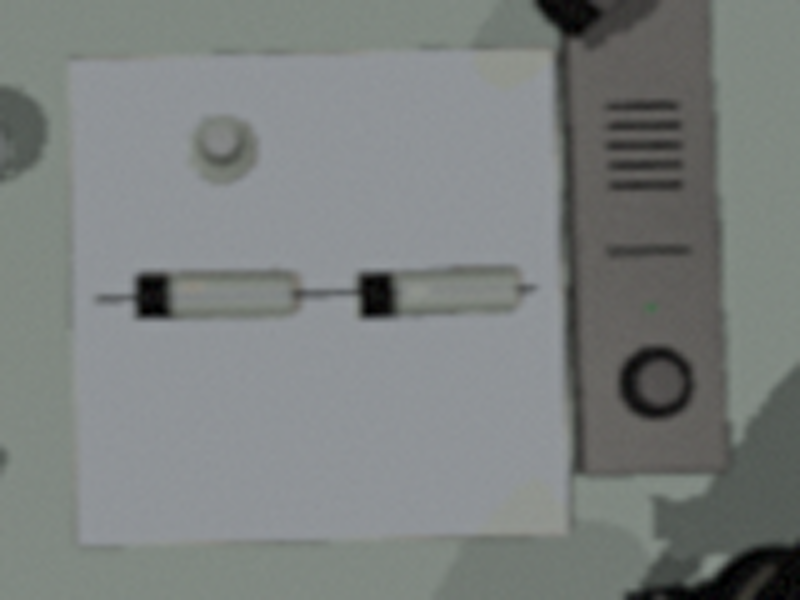

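View pics/s21.png

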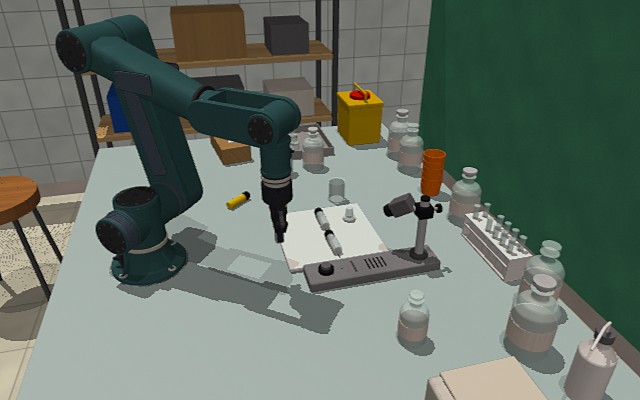

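Top view: the cell (crop 135–300, row 295) lies along the line, which runs centrally through both cells. The reference (360–522), stopper and button look exactly as in the first picture. The arm is clear, so I hand in.

```bash
python3 -c "
from bench import manip
print(manip.sign_off())"
```

```text
the job is handed in; nothing more can be done
None
```

The sample cell now lies along the black line next to the reference cell. The capture button was pressed to its stop and let up again. I handed the job in at about 27 s.

**Rolling:** I rolled the cell about 90 mm over the plate at roughly 18 mm/s, pushing with both fingertips spread along its length rather than one. Its label patch turned out of sight and came back on the way, so it did roll.

**Squaring up:** While rolling, the cell kept its initial skew to the line. Partway along I turned it about 0.07 rad in place with the open fingertips, so its ends scrubbed about 3 mm sideways there. It was not lifted.

**Button:** The tip stopped 6 mm down, the full travel, while the force rose to about 10 N. It was then released.

**Last checks:**
- **Cell position:** In the wrist view after I withdrew, the cell's centre was about 0.3 mm from the line. Its skew to the line read between 0.001 and 0.006 rad. In the final top view I checked it only by eye, and the line runs centrally under it.
- **Other things:** By eye, the reference cell, stopper and button look the same as at the start in the top view.
- **Disagreement:** The networks' outlines gave the reference cell a skew of 0.03–0.04 rad and an offset of up to 2 mm. These readings were there before I began, so I took them as measurement bias.

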